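Return a sherd to its finds drawer

TASK

Take the black-glazed sherd with the lug from its white foam pad and set it down, lug upwards and flat on the bay floor, in the bay of the open drawer that already holds the other black-glazed sherd. It is old pottery: set it down, don't drop it. Then push the drawer gently all the way home until its catch takes it and the front is flush, leaving the sherds in the drawer in their bays and everything else where it stands.

Things in the scene. Friction and masses are not known exactly. Their poses are not given: they have to be found in the camera images.
- cabinet_front (a point): Centre of the front top edge of a grey steel one-drawer finds cabinet, fixed on the table, 84 high, 220 wide (y), reaching 260 back from here (x). This point's x axis points into the cabinet, away from the robot, y to the left along its front, z up. Its drawer stands open towards -x.
- drawer (a joint): Opening of the drawer in m: 0 = fully home against its stop, 0.20 = fully out; starts at 0.165 to 0.19. It slides along the cabinet's x axis with slight friction. A sprung catch resists with about 4 N between 12 and 5 mm open, then pulls the drawer home.
- drawer_pull (a point): Centre of the outer face (facing the cabinet's -x) of the aluminium pull bar on the drawer's front, 46 mm above the table; the bar is 70 wide (y), 14 high and stands 15 mm out from the front panel: push here. Moves with the drawer. Axes as the cabinet's.
- bay_left (a point): Point on the floor of the left (+y) bay of the drawer, on the bay's centre line, 50 mm behind the inside of the front panel, 13 mm above the table. The bay is 90 mm wide inside (y) and runs from 50 mm before this point to 180 mm behind it (x); a piece already lies in the rear half of what shows. Moves with the drawer; axes as the cabinet's.
- bay_right (a point): The same point in the right (-y) bay.
- sherd: The sherd to put away: curved pottery fragment, orange clay, black glaze on its upper, convex side, about 60 long (x) x 55 wide (y), arch 15 high, lying hollow side down; along its crown stands an unglazed orange lug, 38 long (x), 14 wide (y), top 36 mm above the underside: grip the lug across y. About 90 g. Origin: centre of its underside; z up.
- mate: The matching sherd already in one of the bays: black glaze with an orange stripe, orange edges, no lug, about 50 x 52, 14 high, hollow side down. Origin: centre of its underside.
- other: A sherd of different ware in the other bay: white glaze with a blue stripe, same size as the matching one. Origin: centre of its underside.
- pad: White foam pad, 150 x 150 x 10 high, fixed, on which the sherd lies. Origin: centre of its underside.
- jug: Bystander: small black jug, 64 diameter, 90 high, upright on a second white pad on the other side of the cabinet. Leave alone. Origin: centre of its underside.
- tub: Bystander: red plastic tub with white cap, 48 diameter, 50 high, beside the jug. Leave alone. Origin: centre of its underside.
- drawer_front (a point): Centre of the top edge of the drawer's white front panel, on its outer face; the panel is 216 wide (y), 12 thick (x), 66 high (8 to 74 mm above the table). Behind it the drawer has wooden sides and a divider 5 thick, tops 42 mm above the bay floor. Moves with the drawer; axes as the cabinet's.
Mind the look-alikes: they are no part of the job. Of the things that look like the other, the middle-sized one is meant.

How it is judged:
On the way, in this order (a step that is already met when the one before it is completed fails the run):
1. The lugged sherd lies released, lug up, on the floor of the bay that holds the matching sherd, the drawer still open (((y of sherd in the frame of bay_left between -0.03 and 0.03 m and x of sherd in the frame of bay_left between -0.045 and 0.17 m and z of sherd in the frame of bay_left between -0.006 and 0.008 m and angle between each of sherd, mate, other's own z axis and vertical below 0.2 rad and y of mate in the frame of bay_left between -0.03 and 0.03 m and x of mate in the frame of bay_left between -0.045 and 0.17 m and z of mate in the frame of bay_left between -0.006 and 0.008 m and y of other in the frame of bay_right between -0.03 and 0.03 m and x of other in the frame of bay_right between -0.045 and 0.17 m and z of other in the frame of bay_right between -0.006 and 0.008 m) or (y of sherd in the frame of bay_right between -0.03 and 0.03 m and x of sherd in the frame of bay_right between -0.045 and 0.17 m and z of sherd in the frame of bay_right between -0.006 and 0.008 m and angle between each of sherd, mate, other's own z axis and vertical below 0.2 rad and y of mate in the frame of bay_right between -0.03 and 0.03 m and x of mate in the frame of bay_right between -0.045 and 0.17 m and z of mate in the frame of bay_right between -0.006 and 0.008 m and y of other in the frame of bay_left between -0.03 and 0.03 m and x of other in the frame of bay_left between -0.045 and 0.17 m and z of other in the frame of bay_left between -0.006 and 0.008 m)) and contact force between the fingers and sherd below 0.1 N and value of joint drawer above 0.1 m), for 0.2 s.
2. The drawer is fully home, past its catch (value of joint drawer below 0.003 m and ((y of sherd in the frame of bay_left between -0.03 and 0.03 m and x of sherd in the frame of bay_left between -0.045 and 0.17 m and z of sherd in the frame of bay_left between -0.006 and 0.008 m and angle between each of sherd, mate, other's own z axis and vertical below 0.2 rad and y of mate in the frame of bay_left between -0.03 and 0.03 m and x of mate in the frame of bay_left between -0.045 and 0.17 m and z of mate in the frame of bay_left between -0.006 and 0.008 m and y of other in the frame of bay_right between -0.03 and 0.03 m and x of other in the frame of bay_right between -0.045 and 0.17 m and z of other in the frame of bay_right between -0.006 and 0.008 m) or (y of sherd in the frame of bay_right between -0.03 and 0.03 m and x of sherd in the frame of bay_right between -0.045 and 0.17 m and z of sherd in the frame of bay_right between -0.006 and 0.008 m and angle between each of sherd, mate, other's own z axis and vertical below 0.2 rad and y of mate in the frame of bay_right between -0.03 and 0.03 m and x of mate in the frame of bay_right between -0.045 and 0.17 m and z of mate in the frame of bay_right between -0.006 and 0.008 m and y of other in the frame of bay_left between -0.03 and 0.03 m and x of other in the frame of bay_left between -0.045 and 0.17 m and z of other in the frame of bay_left between -0.006 and 0.008 m))), for 0.2 s.
At the end, for the whole second after the job is handed in: The drawer is home to within 3 mm and still; the lugged sherd lies flat (within 0.2 rad), lug up and released, on the floor of the same bay as the matching black sherd, and the white and blue sherd lies flat in the other bay (all of step 2 and velocity of joint drawer between -0.01 and 0.01 m/s and linear speed of sherd below 0.02 m/s and contact force between the fingers and sherd below 0.1 N); the robot touches nothing.
It fails at once if The drawer is slammed (shut faster than 0.35 m/s) (velocity of joint drawer below -0.35 m/s).
It fails at once if The sherd is dropped (falls free at over 0.7 m/s, some 25 mm) (contact force between the fingers and sherd below 0.05 N and linear speed of sherd above 0.7 m/s).
It fails at once if The jug is moved by more than 30 mm or tipped (distance of jug from where it was at the start of the episode above 0.03 m or angle between jug's own z axis and vertical above 0.4 rad).
It fails at once if The tub is moved by more than 30 mm or tipped (distance of tub from where it was at the start of the episode above 0.03 m or angle between tub's own z axis and vertical above 0.4 rad).
It also fails if it takes over 61 s, if anything falls off the work surface, if the arm or the gripper's body presses on something with over 40 N, if the wrist force passes 120 N, or if a joint passes its speed limit or range.

ROBOT

A 7-joint arm with a two-finger parallel gripper is mounted at the origin on the work surface. World frame = base frame: x ahead of the robot, y to its left, z up, the work surface at z = 0. Lengths are in m, angles in rad, forces in N, time in s.
With the tool pointing down it reaches from about 0.4 to 0.925 m from the base axis. Payload 5.6 kg.
Tool frame: the origin (TCP) lies on the centre line of the jaws, within the pads' length; the fingertips stand 8 mm ahead of it and the grasp point (between the pads) lies 11 mm behind it (manip.finger_overhang is the distance from the TCP to the fingertips, in m); z points along the fingers, y is the direction in which the jaws open and shut (so a half turn about z gives the same grasp; the last joint's range is limited). The gripper opens to 85 mm and grips with 20 to 120 N. Pads are 22 mm wide; open, the fingers measure 114 mm over their backs; the gripper's body (76 mm by 85 mm) begins 54 mm behind the grasp point. The pads swing forward as they close: fully open they stand 13 mm farther back than shut.
Start: joints at [1.086, 0.468, -0.012, 1.603, 0.006, 1.071, -0.056], TCP at [0.278, -0.588, 0.239] pointing down, gripper open.
Joint ranges: [-2.53, 2.53], [-0.31, 2.02], [-1.57, 1.55], [0.28, 2.44], [-1.29, 4.43], [0.15, 1.84], [-2.92, 2.92]. Speed limits (rad/s): [2.57, 2.57, 3.14, 3.14, 3.14, 3.14, 3.14].

INTERFACE

Orientations are given as a unit quaternion [w, x, y, z].
In Python, from workcell import manip gives the robot as it stands. The module is installed in compiled form; this text tells all that it offers.
- The arm moves only by the tool send_rows, never from a script. Its argument "moves" is a list of rows, each an object with "offset": the shift along the world's x, y, z in cm, a list of three; "rot": the turn, a rotation vector about the world's x, y, z in degrees, a list of three; "grip": the closure, from -1 (fully open) to 1 (shut), so that 0 is half open. In form: [{"offset": [x, y, z], "rot": [wx, wy, wz], "grip": grip}, ...]. A call has 1 to 20 rows; each row is the pose to reach, as a shift and turn from the pose commanded when the call began; what a row does not reach only later rows make up. A row lasts 1/10 s, in which the tool goes at most 50 mm and 8.59 degrees, less where a joint would pass 70% of its speed; a pose out of reach is approached as far as the arm can. A call with a gripper value outside its range is refused whole. The fingers move at their own pace and stop on an object; "force" is the grip in N (left out, the last holds). Time passes only in rows, so rows that repeat a pose let the fingers close. It gives the time, the measured TCP pose, the force and the opening at its end, in the units of the state.
- manip.state(): the state, without advancing time (a new reading comes with each control period).
- manip.camera(name): name is "side" or "top" or "wrist"; returns a dict with "image" (480x640x3 uint8, red, green, blue), "depth" (480x640 float32, m along the optical axis (not along the pixel's ray), 0 where there is no reading), "mtx" (3x3 intrinsics, pixels), "dist_coeffs" ([k1, k2, p1, p2, k3] as OpenCV has them; the pictures are not rectified), "R" (3x3) and "t" (3): a world point X has camera coordinates R X + t; the wrist camera has in their place "T_tool_cam" (4x4, takes a point from camera to tool coordinates, whose origin is the TCP and whose axes are the flange's). Camera axes: x right, y down, z forward; pixel columns grow to the right and rows downward; lengths in m; the calibration is good to about 2 mm. A picture is of the moment at which its call begins: read the wrist's pose just before it.
- manip.hand_in(): hands the job in, once; it reports no verdict.
The state is a dict: "t": time; "joint_pos": joint angles; "joint_velocities": joint speeds; "joint_efforts": joint torques, N m; "tool_pos": TCP position; "orientation": TCP orientation; "force": force on the tool from outside, world axes, zero at the start; "torque": the same for the moment, N m; "width": finger opening in m.
Only numpy, scipy, OpenCV 4.12 (cv2) and the standard library are available. Lean on these libraries where they do the work, as an engineer would, in place of code of your own. Each camera call takes 0.05 s, during which the arm holds its last target. There are 200 camera calls.

## Working session

There is one attempt and no reset: what is moved stays moved. The work goes in short steps, Python scripts to look and compute and a tool call to move; the robot and the scene stay as the last step left them, time stands still between calls to the robot, and variables do not carry over. Pictures are saved under pics/ and viewed, about 8 in all and at most 12, crops included, and the job is handed in when it is done.

Besides the shell and the picture viewer there is one more tool, called as name(argument=value, ...) on one line, values as JSON. send_rows: Moves the arm, as the interface text tells. Its arguments: {"type":"object","properties":{"moves":{"type":"array"},"force":{"type":"number"}},"required":["moves"]}

```bash
mkdir -p pics; cat > h.py <<'E'
import numpy as np, cv2
from scipy.spatial.transform import Rotation as Ro
from workcell import manip
def world(c, uv, st=None):
    """world points of pixels uv (N,2) by the depth image"""
    uv=np.atleast_2d(np.array(uv,float))
    n=cv2.undistortPoints(uv[:,None],c["mtx"],c["dist_coeffs"])[:,0]
    d=np.array([c["depth"][int(v),int(u)] for u,v in uv])
    P=np.c_[n*d[:,None],d]
    if "R" in c: return (P-c["t"])@c["R"]
    T=np.array(c["T_tool_cam"]); P=P@T[:3,:3].T+T[:3,3]
    w,x,y,z=st["orientation"]
    return Ro.from_quat([x,y,z,w]).apply(P)+st["tool_pos"]
def snap(name,f):
    st=manip.state(); c=manip.camera(name)
    for k in("mtx","dist_coeffs","R","t"):
        if k in c: c[k]=np.array(c[k],float)
    cv2.imwrite(f"pics/{f}.png",c["image"][...,::-1]); np.save(f"pics/{f}.npy",dict(c=c,st=st),allow_pickle=True)
    return c,st
def load(f):
    d=np.load(f"pics/{f}.npy",allow_pickle=True).item(); return d["c"],d["st"]
E
python3 - <<'E'
from h import *
snap("top","top0"); snap("side","side0"); s=manip.state()
print(s["t"],s["tool_pos"],s["orientation"],s["width"],manip.finger_overhang)
E
```

```text
0.1 [ 0.27765858 -0.58716042  0.23844416] [-7.67413424e-04  9.75703143e-01  2.19095264e-01 -2.28946832e-04] 0.08531682419771065 0.008
```

View pics/top0.png

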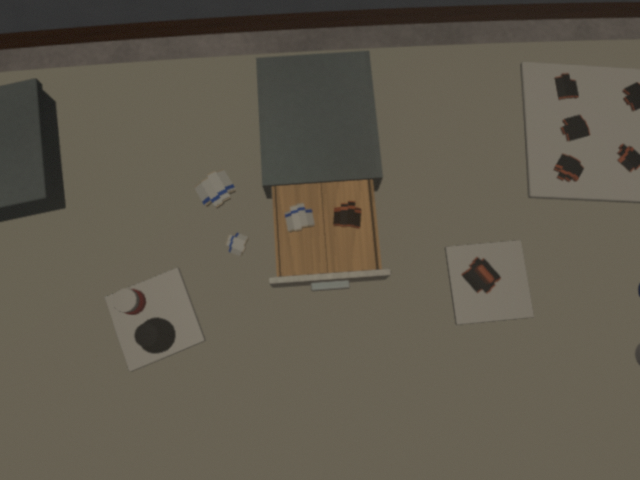

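View pics/side0.png

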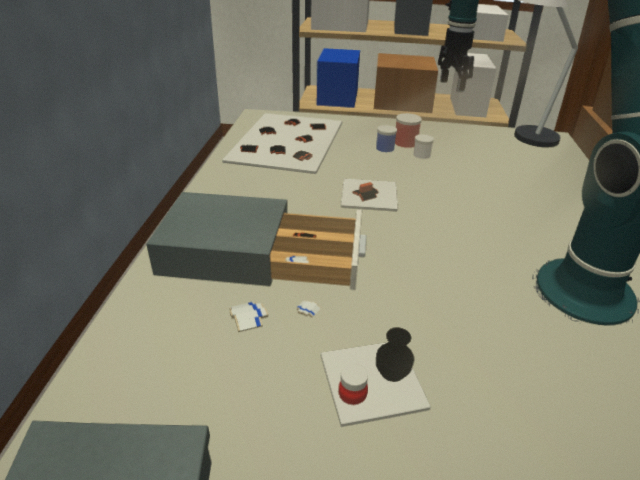

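The top view shows the lugged sherd on its pad at about (481,275). The black mate is in the right bay at (347,215) and the white sherd in the left bay at (299,217). The front panel runs from (272,281) to (388,273), with the pull at (330,286). The side view agrees.

```bash
python3 - <<'E'
from h import *
np.set_printoptions(precision=4,suppress=True)
c,_=load("top0")
for n,p in dict(lug=(485,271),sherdglaze=(475,281),pad=(460,310),padTL=(448,248),padTR=(520,243),padBR=(530,316),padBL=(456,321),mate=(345,221),other=(299,224),floorR=(350,255),floorL=(300,258),fpL=(274,281),fpR=(385,273),fpM=(330,277),pull=(330,286),cabFL=(266,183),cabFR=(378,180),cab=(320,120),cabBL=(260,60),cabBR=(368,57),table=(400,350)).items(): print(n,world(c,p)[0])
# segmentation of the sherd and lug
im=c["image"].astype(int); vv,uu=np.mgrid[240:320,450:530]
uv=np.c_[uu.ravel(),vv.ravel()]; W=world(c,uv)
rgb=im[vv.ravel(),uu.ravel()]
m=rgb.sum(1)<260
print(m.sum()); 
for name,mm in dict(all=W[:,2]>.016,lug=W[:,2]>.036,dark=m).items():
    P=W[mm,:2].astype(np.float32); r=cv2.minAreaRect(P); print(name,len(P),P.mean(0),r,W[mm,2].max())
b=cv2.resize(c["image"][235:330,440:540,::-1],None,fx=4,fy=4,interpolation=cv2.INTER_CUBIC)
d=cv2.resize(c["image"][170:300,260:400,::-1],None,fx=2.9,fy=2.9,interpolation=cv2.INTER_CUBIC)
h=min(b.shape[0],d.shape[0]); cv2.imwrite("pics/crop0.png",np.clip(np.hstack([b[:h],d[:h]])*1.7,0,255).astype(np.uint8)[:, :800])
E
```

```text
lug [ 0.5052 -0.3163  0.0455]
sherdglaze [ 0.4902 -0.3025  0.0241]
pad [ 0.4391 -0.2719  0.0108]
padTL [ 0.5583 -0.2625  0.0103]
padTR [ 0.5598 -0.4046  0.0098]
padBR [ 0.4192 -0.4041  0.01  ]
padBL [ 0.4193 -0.2632  0.0068]
mate [ 0.6189 -0.0673  0.027 ]
other [0.6179 0.0203 0.0283]
floorR [ 0.5552 -0.073   0.0138]
floorL [0.5548 0.0221 0.0151]
fpL [0.5062 0.0682 0.0752]
fpR [ 0.509  -0.1279  0.0737]
fpM [ 0.5075 -0.0304  0.0752]
pull [ 0.4945 -0.0302  0.0497]
cabFL [0.6845 0.0748 0.0828]
cabFR [ 0.6828 -0.1306  0.0695]
cab [ 0.8022 -0.0304  0.0828]
cabBL [0.9355 0.078  0.082 ]
cabBR [ 0.9267 -0.1305  0.087 ]
table [ 0.3729 -0.1543  0.0001]
916
all 812 [ 0.4975 -0.3067] ((0.44662731885910034, -0.19678330421447754), (0.06608279794454575, 0.3974069058895111), 24.469297409057617) 0.9392653566873556
lug 176 [ 0.4897 -0.2829] ((0.45743587613105774, -0.16154424846172333), (0.03527244180440903, 0.34082552790641785), 15.68091106414795) 0.9392653566873556
dark 916 [ 0.4973 -0.3107] ((0.4331333637237549, -0.18498674035072327), (0.08183978497982025, 0.3645390272140503), 24.620983123779297) 0.9392653566873556
```

View pics/crop0.png

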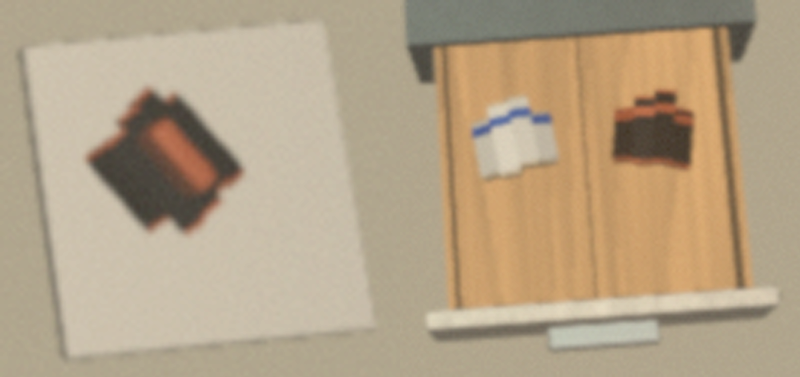

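The crop shows the lug diagonal, from upper left to lower right. The mate lies at the rear of the right bay, with the front half free. Depth had some empty pixels, so I'll filter those and fit the lug axis.

```bash
python3 - <<'E'
from h import *
np.set_printoptions(precision=4,suppress=True)
c,_=load("top0")
def reg(u0,u1,v0,v1,z0,z1):
    vv,uu=np.mgrid[v0:v1,u0:u1]; W=world(c,np.c_[uu.ravel(),vv.ravel()]); W=W[(W[:,2]>z0)&(W[:,2]<z1)]
    P=W[:,:2].astype(np.float32); m,e=cv2.PCACompute(P,None)
    print(len(P),W.mean(0),"rect",cv2.minAreaRect(P),"axis deg",np.degrees(np.arctan2(e[0,1],e[0,0])),"z95",np.percentile(W[:,2],95))
reg(450,530,240,320,.017,.06); reg(450,530,240,320,.036,.06); reg(450,530,240,320,.042,.06)
print("mate");reg(333,365,200,232,.018,.05)
print("other");reg(283,316,203,234,.019,.05)
print("panel");reg(262,396,262,292,.066,.085)
print("pull");reg(308,352,278,294,.035,.058)
s=manip.state();w,x,y,z=s["orientation"];print(Ro.from_quat([x,y,z,w]).as_matrix())
E
```

```text
772 [ 0.4999 -0.3138  0.0277] rect ((0.5020408630371094, -0.31658920645713806), (0.05974310263991356, 0.05749625340104103), 40.685176849365234) axis deg 34.792194 z95 0.04636454703348546
158 [ 0.5006 -0.3148  0.0447] rect ((0.500588059425354, -0.31570276618003845), (0.03566448763012886, 0.013752656057476997), 31.444055557250977) axis deg 33.632206 z95 0.047897363969180394
132 [ 0.5005 -0.3159  0.0456] rect ((0.500420331954956, -0.31592753529548645), (0.03515627235174179, 0.013492078520357609), 31.18213653564453) axis deg 32.87607 z95 0.04829433514075111
mate
604 [ 0.6311 -0.0731  0.0244] rect ((0.634093165397644, -0.07328115403652191), (0.05227724835276604, 0.0520392544567585), 83.53681182861328) axis deg 90.0 z95 0.02854912555232605
other
593 [0.6316 0.0199 0.0246] rect ((0.6331578493118286, 0.019292395561933517), (0.05238969251513481, 0.052956726402044296), 10.05346393585205) axis deg 130.99759 z95 0.02859915376444404
panel
883 [ 0.509  -0.0296  0.0737] rect ((0.5094287991523743, -0.030080392956733704), (0.012719053775072098, 0.21498596668243408), 0.7167080640792847) axis deg 90.7859 z95 0.07641656985316293
pull
365 [ 0.4961 -0.0302  0.0524] rect ((0.4961588978767395, -0.030237600207328796), (0.01566562056541443, 0.07869313657283783), 0.5250383019447327) axis deg 90.544266 z95 0.05570135041410247
[[ 0.904   0.4275 -0.0008]
 [ 0.4275 -0.904   0.0014]
 [-0.0001 -0.0016 -1.    ]]
```

send_rows(moves=[{"offset":[4,5,-1],"rot":[0,0,2],"grip":0},{"offset":[8,9.5,-3],"rot":[0,0,4],"grip":0},{"offset":[12,14,-4.5],"rot":[0,0,7],"grip":0},{"offset":[15,18,-6],"rot":[0,0,7],"grip":0},{"offset":[18,22,-7],"rot":[0,0,7],"grip":0},{"offset":[21,25,-8],"rot":[0,0,7],"grip":0},{"offset":[22.3,27.1,-8.8],"rot":[0,0,7],"grip":0},{"offset":[22.3,27.1,-8.8],"rot":[0,0,7],"grip":0},{"offset":[22.3,27.1,-8.8],"rot":[0,0,7],"grip":0},{"offset":[22.3,27.1,-8.8],"rot":[0,0,7],"grip":0},{"offset":[22.3,27.1,-8.8],"rot":[0,0,7],"grip":0},{"offset":[22.3,27.1,-8.8],"rot":[0,0,7],"grip":0}], force=30)

```text
t: 1.3
tool_pos: [0.4998, -0.3187, 0.1517]
orientation: [0.001, 0.961, 0.277, -0.0]
force: [-0.2, -0.2, -0.6]
width: 0.0429
```

```bash
python3 - <<'E'
from h import *
np.set_printoptions(precision=4,suppress=True)
c,s=snap("wrist","w1")
w,x,y,z=s["orientation"]; print(s["t"],s["tool_pos"],s["width"],Ro.from_quat([x,y,z,w]).as_matrix())
vv,uu=np.mgrid[0:480:2,0:640:2]; W=world(c,np.c_[uu.ravel(),vv.ravel()],s)
near=(abs(W[:,0]-.5)<.05)&(abs(W[:,1]+.315)<.05)
for z0,z1 in((.017,.055),(.038,.055)):
    P=W[near&(W[:,2]>z0)&(W[:,2]<z1)]; print(len(P),P.mean(0),cv2.minAreaRect(P[:,:2].astype(np.float32)),np.percentile(P[:,2],[5,50,95]))
print("pad z",np.median(W[(abs(W[:,2]-.01)<.006),2]))
E
```

```text
1.3 [ 0.4998 -0.3187  0.1517] 0.042856895078833744 [[ 0.847   0.5317  0.0002]
 [ 0.5317 -0.8469 -0.0011]
 [-0.0005  0.001  -1.    ]]
1056 [ 0.5033 -0.3161  0.0274] ((0.5013535022735596, -0.31652697920799255), (0.06288113445043564, 0.051974907517433167), 35.816734313964844) [0.018  0.0237 0.0456]
227 [ 0.5022 -0.3164  0.0447] ((0.5015038847923279, -0.31679409742355347), (0.03656637668609619, 0.013361013494431973), 32.1245002746582) [0.0423 0.0449 0.0463]
pad z 0.009949451872399623
```

View pics/w1.png

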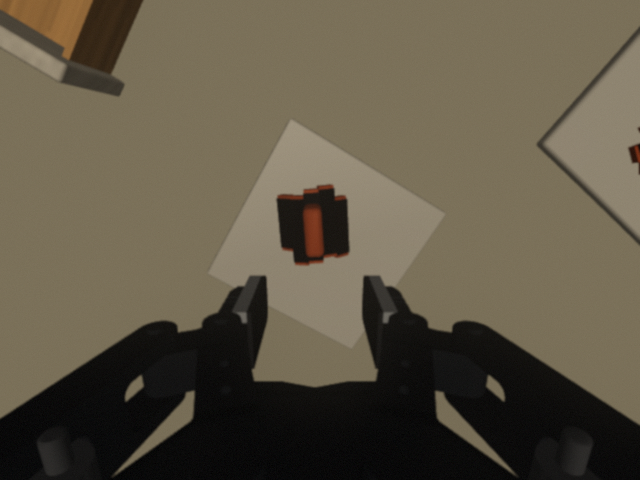

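The sherd is at about (313,228) in the wrist image, with the lug upright between the open pads. The wrist and top estimates agree within 1.5 mm and 1°. Next I descend and grip.

send_rows(moves=[{"offset":[0.1,0.1,-3],"rot":[0,0,0],"grip":0},{"offset":[0.15,0.2,-6],"rot":[0,0,0],"grip":0},{"offset":[0.15,0.2,-9],"rot":[0,0,0],"grip":0},{"offset":[0.15,0.2,-10.5],"rot":[0,0,0],"grip":0},{"offset":[0.15,0.2,-11.2],"rot":[0,0,0],"grip":0},{"offset":[0.15,0.2,-11.6],"rot":[0,0,0],"grip":0},{"offset":[0.15,0.2,-11.6],"rot":[0,0,0],"grip":0},{"offset":[0.15,0.2,-11.6],"rot":[0,0,0],"grip":0}])

```text
t: 2.15
tool_pos: [0.5031, -0.3151, 0.0364]
orientation: [0.001, 0.961, 0.278, 0.001]
force: [-0.1, -0.4, -0.6]
width: 0.0426
```

send_rows(moves=[{"offset":[0,0,-0.1],"rot":[0,0,0],"grip":0.5},{"offset":[0,0,-0.1],"rot":[0,0,0],"grip":0.8},{"offset":[0,0,-0.1],"rot":[0,0,0],"grip":1},{"offset":[0,0,-0.1],"rot":[0,0,0],"grip":1},{"offset":[0,0,-0.1],"rot":[0,0,0],"grip":1},{"offset":[0,0,-0.1],"rot":[0,0,0],"grip":1},{"offset":[0,0,-0.1],"rot":[0,0,0],"grip":1}], force=35)

```text
t: 2.85
tool_pos: [0.5028, -0.3148, 0.0349]
orientation: [0.0, 0.961, 0.278, 0.0]
force: [-0.8, 1.2, 5.4]
width: 0.0133
```

send_rows(moves=[{"offset":[0,0,0.5],"rot":[0,0,0],"grip":1},{"offset":[0,0,2],"rot":[0,0,0],"grip":1},{"offset":[0,0,4],"rot":[0,0,0],"grip":1},{"offset":[0,0,7],"rot":[0,0,0],"grip":1},{"offset":[0,0,10],"rot":[0,0,0],"grip":1},{"offset":[0,0,12.5],"rot":[0,0,0],"grip":1},{"offset":[0,0,12.5],"rot":[0,0,0],"grip":1},{"offset":[0,0,12.5],"rot":[0,0,0],"grip":1}])

```text
t: 3.65
tool_pos: [0.5024, -0.3147, 0.1602]
orientation: [0.001, 0.961, 0.278, 0.0]
force: [0.0, 0.2, -1.3]
width: 0.0135
```

```bash
python3 - <<'E'
from h import *
c,s=snap("wrist","w2"); print(s["tool_pos"],s["force"],s["width"])
E
```

```text
[ 0.5023948  -0.31469614  0.16016449] [ 0.01650786  0.17413607 -1.28137016] 0.013538111286000335
```

View pics/w2.png

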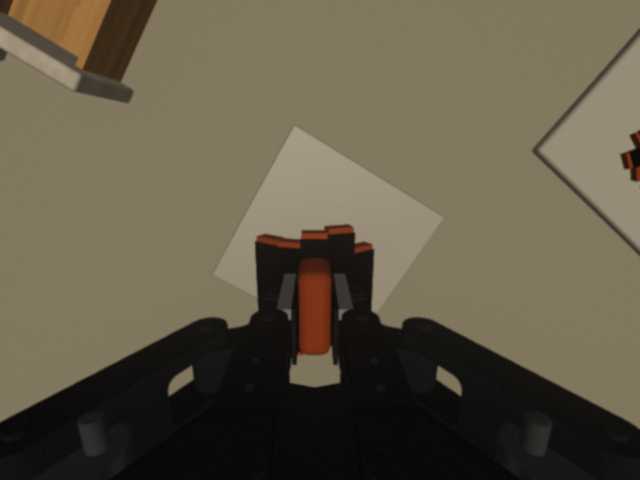

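The sherd is held level by the lug at about (315,305), and the pad is empty. Next I carry it over the front half of the right bay.

send_rows(moves=[{"offset":[1,2,0],"rot":[0,0,-4],"grip":1},{"offset":[2,5,0],"rot":[0,0,-8],"grip":1},{"offset":[3,9,0],"rot":[0,0,-13],"grip":1},{"offset":[4,13,0],"rot":[0,0,-19],"grip":1},{"offset":[5,17,0],"rot":[0,0,-25],"grip":1},{"offset":[5.6,20,0],"rot":[0,0,-29],"grip":1},{"offset":[5.6,22.5,0],"rot":[0,0,-31.5],"grip":1},{"offset":[5.6,23.8,0],"rot":[0,0,-31.5],"grip":1},{"offset":[5.6,23.8,0],"rot":[0,0,-31.5],"grip":1},{"offset":[5.6,23.8,0],"rot":[0,0,-31.5],"grip":1},{"offset":[5.6,23.8,0],"rot":[0,0,-31.5],"grip":1}])

```text
t: 4.8
tool_pos: [0.5581, -0.0788, 0.1591]
orientation: [0.0, 1.0, 0.006, -0.0]
force: [0.9, 0.3, -1.0]
width: 0.0132
```

```bash
python3 - <<'E'
from h import *
np.set_printoptions(precision=4,suppress=True)
c,s=snap("wrist","w3"); w,x,y,z=s["orientation"]; print(s["tool_pos"],s["force"],s["width"],Ro.from_quat([x,y,z,w]).as_matrix()[:,0])
vv,uu=np.mgrid[0:480:2,0:640:2]; W=world(c,np.c_[uu.ravel(),vv.ravel()],s)
# bay walls/divider tops (z~.055) at rows x .60-.67, as y histogram; mate points
m=(W[:,2]>.046)&(W[:,2]<.062)&(W[:,0]>.60)&(W[:,0]<.67)
h,e=np.histogram(W[m,1],np.arange(-.15,.09,.004)); print([(round(a,3),n) for a,n in zip(e,h) if n>5])
k=(abs(W[:,1]+.075)<.04)&(W[:,2]>.018)&(W[:,2]<.035)&(W[:,0]>.58)
print("mate",W[k].min(0),W[k].max(0))
E
```

```text
[ 0.5581 -0.0788  0.1591] [ 0.9264  0.2592 -0.9528] 0.013175611779274633 [ 0.9999  0.0117 -0.0005]
[(np.float64(-0.126), np.int64(44)), (np.float64(-0.122), np.int64(187)), (np.float64(-0.118), np.int64(25)), (np.float64(-0.034), np.int64(63)), (np.float64(-0.03), np.int64(175)), (np.float64(-0.026), np.int64(27)), (np.float64(0.058), np.int64(91)), (np.float64(0.062), np.int64(232)), (np.float64(0.066), np.int64(48))]
mate [ 0.607  -0.0994  0.018 ] [ 0.6596 -0.045   0.0287]
```

View pics/w3.png

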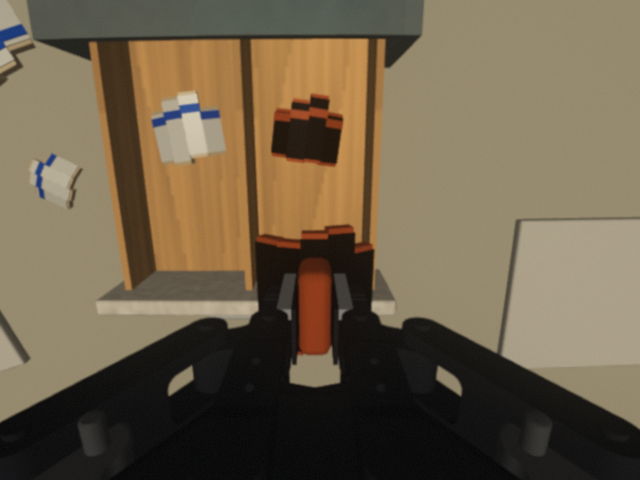

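The held sherd is over the front half of the right bay. The mate is at (307,130), well behind it. The bay centre is at y≈−0.0755, so I shift 3 mm left and lower.

send_rows(moves=[{"offset":[0,0.2,-2],"rot":[0,0,0],"grip":1},{"offset":[0,0.3,-4],"rot":[0,0,0],"grip":1},{"offset":[0,0.3,-6],"rot":[0,0,0],"grip":1},{"offset":[0,0.3,-8],"rot":[0,0,0],"grip":1},{"offset":[0,0.3,-9.5],"rot":[0,0,0],"grip":1},{"offset":[0,0.3,-10.5],"rot":[0,0,0],"grip":1},{"offset":[0,0.3,-11.2],"rot":[0,0,0],"grip":1},{"offset":[0,0.3,-11.6],"rot":[0,0,0],"grip":1},{"offset":[0,0.3,-11.6],"rot":[0,0,0],"grip":1},{"offset":[0,0.3,-11.6],"rot":[0,0,0],"grip":1}])

```text
t: 5.85
tool_pos: [0.5589, -0.0736, 0.0438]
orientation: [0.0, 1.0, 0.007, 0.0]
force: [-0.5, 0.3, -1.1]
width: 0.0134
```

send_rows(moves=[{"offset":[0,-0.1,-0.15],"rot":[0,0,0],"grip":1},{"offset":[0,-0.1,-0.3],"rot":[0,0,0],"grip":1},{"offset":[0,-0.1,-0.4],"rot":[0,0,0],"grip":1},{"offset":[0,-0.1,-0.5],"rot":[0,0,0],"grip":1},{"offset":[0,-0.1,-0.5],"rot":[0,0,0],"grip":1},{"offset":[0,-0.1,-0.5],"rot":[0,0,0],"grip":1}])

```text
t: 6.45
tool_pos: [0.5584, -0.0746, 0.0383]
orientation: [0.0, 1.0, 0.007, -0.0]
force: [-0.1, 0.4, -0.9]
width: 0.0126
```

send_rows(moves=[{"offset":[0,0,-0.05],"rot":[0,0,0],"grip":1},{"offset":[0,0,-0.1],"rot":[0,0,0],"grip":1},{"offset":[0,0,-0.1],"rot":[0,0,0],"grip":1},{"offset":[0,0,-0.1],"rot":[0,0,0],"grip":1}])

```text
t: 6.85
tool_pos: [0.5587, -0.0746, 0.0379]
orientation: [0.0, 1.0, 0.007, 0.0]
force: [-1.3, -0.4, 5.3]
width: 0.0132
```

Contact with the floor, about 6 N. Next I open part-way, which stays clear of the walls, and rise.

send_rows(moves=[{"offset":[0,0,0.05],"rot":[0,0,0],"grip":0.7},{"offset":[0,0,0.1],"rot":[0,0,0],"grip":0.4},{"offset":[0,0,0.1],"rot":[0,0,0],"grip":0.3},{"offset":[0,0,0.1],"rot":[0,0,0],"grip":0.3},{"offset":[0,0,0.1],"rot":[0,0,0],"grip":0.3},{"offset":[0,0,1],"rot":[0,0,0],"grip":0.3},{"offset":[0,0,3],"rot":[0,0,0],"grip":0.3},{"offset":[0,0,6],"rot":[0,0,0],"grip":0.3},{"offset":[0,0,9],"rot":[0,0,0],"grip":0.3},{"offset":[0,0,12],"rot":[0,0,0],"grip":0.3},{"offset":[0,0,12],"rot":[0,0,0],"grip":0.3},{"offset":[0,0,12],"rot":[0,0,0],"grip":0.3}])

```text
t: 8.05
tool_pos: [0.5587, -0.0747, 0.1584]
orientation: [0.0, 1.0, 0.007, 0.001]
force: [-0.1, 0.8, -0.4]
width: 0.03
```

```bash
python3 - <<'E'
from h import *
np.set_printoptions(precision=4,suppress=True)
c,s=snap("wrist","w4"); print(s["t"],s["tool_pos"],s["force"],s["width"])
vv,uu=np.mgrid[0:480:2,0:640:2]; W=world(c,np.c_[uu.ravel(),vv.ravel()],s)
k=(abs(W[:,1]+.075)<.038)&(W[:,0]>.518)&(W[:,0]<.603)&(W[:,2]<.06)
P=W[k&(W[:,2]>.019)];L=W[k&(W[:,2]>.04)]
print(cv2.minAreaRect(P[:,:2].astype(np.float32)),cv2.minAreaRect(L[:,:2].astype(np.float32)),np.percentile(L[:,2],[50,95]))
E
```

```text
8.05 [ 0.5587 -0.0747  0.1584] [-0.0515  0.8481 -0.4133] 0.030005030805849393
((0.5564761757850647, -0.07522575557231903), (0.05453657731413841, 0.06410202383995056), 89.88623809814453) ((0.5573002696037292, -0.07464959472417831), (0.03633810207247734, 0.012196725234389305), 0.44032248854637146) [0.048  0.0492]
```

View pics/w4.png

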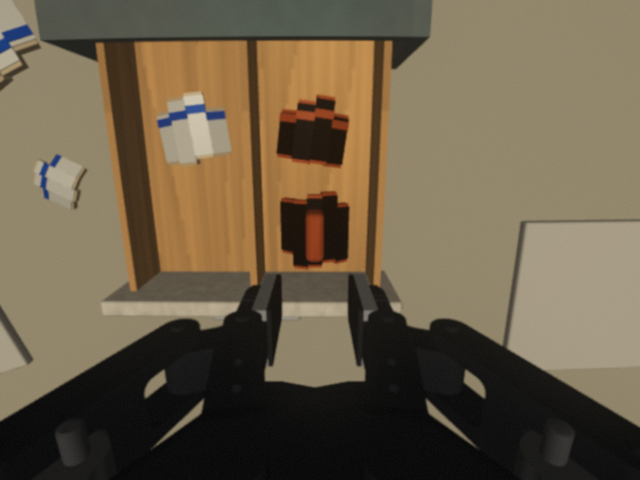

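The sherd lies flat, lug up, centred in the right bay: lug top at 0.049, as it should be, and 20 mm of space to the mate. Next I shut the jaws and go down in front of the pull.

send_rows(moves=[{"offset":[-3,1,0],"rot":[0,0,0],"grip":1},{"offset":[-6,2,0],"rot":[0,0,0],"grip":1},{"offset":[-9,3.5,0],"rot":[0,0,0],"grip":1},{"offset":[-12,4.4,0],"rot":[0,0,0],"grip":1},{"offset":[-12,4.4,0],"rot":[0,0,0],"grip":1},{"offset":[-12,4.4,0],"rot":[0,0,0],"grip":1},{"offset":[-12,4.4,-3],"rot":[0,0,0],"grip":1},{"offset":[-12,4.4,-6],"rot":[0,0,0],"grip":1},{"offset":[-12,4.4,-9],"rot":[0,0,0],"grip":1},{"offset":[-12,4.4,-11],"rot":[0,0,0],"grip":1},{"offset":[-12,4.4,-11.7],"rot":[0,0,0],"grip":1},{"offset":[-12,4.4,-11.7],"rot":[0,0,0],"grip":1},{"offset":[-12,4.4,-11.7],"rot":[0,0,0],"grip":1}])

```text
t: 9.4
tool_pos: [0.4393, -0.0308, 0.0407]
orientation: [0.0, 1.0, 0.007, 0.0]
force: [0.8, -0.2, -0.0]
width: -0.0
```

send_rows(moves=[{"offset":[1,0,0],"rot":[0,0,0],"grip":1},{"offset":[2,0,0],"rot":[0,0,0],"grip":1},{"offset":[2.5,0,0],"rot":[0,0,0],"grip":1},{"offset":[3,0,0],"rot":[0,0,0],"grip":1},{"offset":[3.5,0,0],"rot":[0,0,0],"grip":1},{"offset":[4,0,0],"rot":[0,0,0],"grip":1},{"offset":[4.5,0,0],"rot":[0,0,0],"grip":1},{"offset":[5,0,0],"rot":[0,0,0],"grip":1},{"offset":[5.5,0,0],"rot":[0,0,0],"grip":1},{"offset":[6,0,0],"rot":[0,0,0],"grip":1}])

```text
t: 10.4
tool_pos: [0.4985, -0.0304, 0.0401]
orientation: [-0.0, 1.0, 0.007, -0.0]
force: [-3.0, 1.4, -0.2]
width: 0.0002
```

The drawer is moving gently, at about 3 N. I continue at 70 mm/s.

send_rows(moves=[{"offset":[0.6,0,0],"rot":[0,0,0],"grip":1},{"offset":[1.3,0,0],"rot":[0,0,0],"grip":1},{"offset":[2,0,0],"rot":[0,0,0],"grip":1},{"offset":[2.7,0,0],"rot":[0,0,0],"grip":1},{"offset":[3.4,0,0],"rot":[0,0,0],"grip":1},{"offset":[4.1,0.1,0],"rot":[0,0,0],"grip":1},{"offset":[4.8,0.1,0],"rot":[0,0,0],"grip":1},{"offset":[5.5,0.1,0],"rot":[0,0,0],"grip":1},{"offset":[6.2,0.1,0],"rot":[0,0,0],"grip":1},{"offset":[6.9,0.1,0],"rot":[0,0,0],"grip":1},{"offset":[7.6,0.1,0],"rot":[0,0,0],"grip":1},{"offset":[8.3,0.1,0],"rot":[0,0,0],"grip":1},{"offset":[9,0.1,0],"rot":[0,0,0],"grip":1},{"offset":[9.7,0.1,0],"rot":[0,0,0],"grip":1},{"offset":[10.4,0.1,0],"rot":[0,0,0],"grip":1},{"offset":[11.1,0.1,0],"rot":[0,0,0],"grip":1},{"offset":[11.8,0.1,0],"rot":[0,0,0],"grip":1},{"offset":[12.4,0.1,0],"rot":[0,0,0],"grip":1},{"offset":[13,0.1,0],"rot":[0,0,0],"grip":1}])

```text
t: 12.3
tool_pos: [0.6289, -0.0291, 0.0403]
orientation: [-0.0, 1.0, 0.007, 0.0]
force: [-1.3, 1.6, -0.3]
width: 0.0002
```

```bash
python3 - <<'E'
from h import *
c,s=snap("top","top1"); print(s["tool_pos"],s["force"])
vv,uu=np.mgrid[150:235,255:400]; W=world(c,np.c_[uu.ravel(),vv.ravel()])
im=c["image"][vv.ravel(),uu.ravel()].astype(int)
m=(abs(W[:,2]-.0745)<.005)&(im.min(1)>110); print("panel top",len(W[m]),np.percentile(W[m],[5,50,95],axis=0))
cv2.imwrite("pics/top1c.png",cv2.resize(c["image"][40:300,220:420,::-1],None,fx=2.2,fy=2.2))
E
```

```text
[ 0.62892235 -0.02907598  0.04031597] [-1.30644167  1.62268404 -0.30759709]
panel top 156 [[0.65533056 0.0213616  0.0719491 ]
 [0.65967817 0.0494172  0.07410213]
 [0.66375699 0.07655554 0.07609922]]
```

View pics/top1c.png

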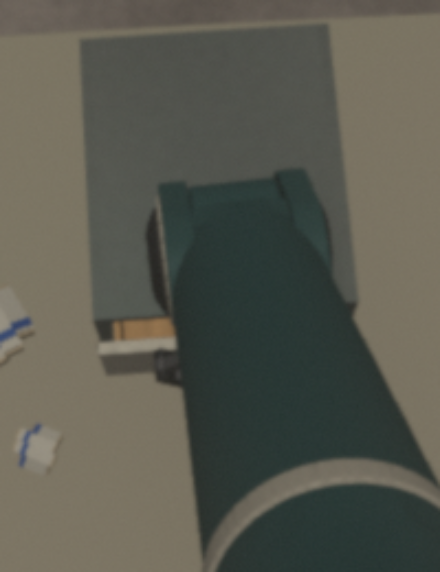

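The drawer is nearly shut. The front panel is at about x 0.654 and the cabinet front at about 0.684, so roughly 30 mm remain. I go slowly now.

send_rows(moves=[{"offset":[0.4,0,0],"rot":[0,0,0],"grip":1},{"offset":[0.8,0,0],"rot":[0,0,0],"grip":1},{"offset":[1.2,0,0],"rot":[0,0,0],"grip":1},{"offset":[1.5,0,0],"rot":[0,0,0],"grip":1},{"offset":[1.8,0,0],"rot":[0,0,0],"grip":1},{"offset":[2.1,0,0],"rot":[0,0,0],"grip":1},{"offset":[2.3,0,0],"rot":[0,0,0],"grip":1},{"offset":[2.5,0,0],"rot":[0,0,0],"grip":1}])

```text
t: 13.15
tool_pos: [0.6445, -0.0295, 0.0398]
orientation: [0.0, 1.0, 0.007, -0.01]
force: [-31.4, 1.6, 26.2]
width: 0.0006
```

Unexpected: 31 N and 26 N upwards, short of home. I back off at once and look.

send_rows(moves=[{"offset":[-1.2,0,0],"rot":[0,0,0],"grip":1},{"offset":[-1.6,0,0],"rot":[0,0,0],"grip":1},{"offset":[-1.6,0,0],"rot":[0,0,0],"grip":1}])

```text
t: 13.45
tool_pos: [0.6379, -0.0299, 0.0406]
orientation: [0.0, 1.0, 0.007, 0.001]
force: [-0.6, -0.9, 0.2]
width: 0.0002
```

```bash
python3 - <<'E'
from h import *
c,s=snap("side","side1"); print(s["tool_pos"],s["force"])
cv2.imwrite("pics/side1c.png",np.clip(1.6*cv2.resize(c["image"][80:300,140:440,::-1],None,fx=2.6,fy=2.6),0,255).astype(np.uint8))
E
```

```text
[ 0.63793274 -0.02990618  0.04060539] [-0.56746383 -0.88260787  0.22889665]
```

View pics/side1c.png

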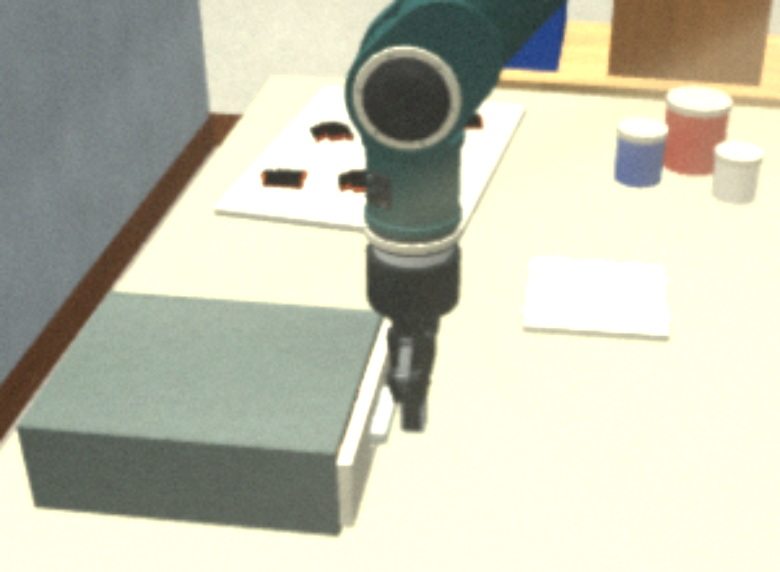

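The panel looks nearly shut, standing proud by about its own thickness. It isn't clear whether that is home. I back away and measure the gap from the wrist.

send_rows(moves=[{"offset":[-2,0,0],"rot":[0,0,0],"grip":1},{"offset":[-5,0,1],"rot":[0,0,0],"grip":1},{"offset":[-7,0,5],"rot":[0,0,0],"grip":1},{"offset":[-7,0,9],"rot":[0,0,0],"grip":1},{"offset":[-7,0,13],"rot":[0,0,0],"grip":1},{"offset":[-7,0,15],"rot":[0,0,0],"grip":1},{"offset":[-7,0,15],"rot":[0,0,0],"grip":1},{"offset":[-7,0,15],"rot":[0,0,0],"grip":1}])

```text
t: 14.3
tool_pos: [0.568, -0.0297, 0.1906]
orientation: [0.0, 1.0, 0.007, 0.001]
force: [-0.3, 0.0, -0.4]
width: -0.0001
```

```bash
python3 - <<'E'
from h import *
np.set_printoptions(precision=4,suppress=True)
c,s=snap("wrist","w5"); print(s["t"],s["tool_pos"],s["force"])
vv,uu=np.mgrid[0:480,0:640]; W=world(c,np.c_[uu.ravel(),vv.ravel()],s)
for yc in(.04,0,-.03,-.06,-.1):
    m=(abs(W[:,1]-yc)<.005); P=W[m]
    cab=P[(abs(P[:,2]-.084)<.003)&(P[:,0]>.6)]; pan=P[(abs(P[:,2]-.0735)<.004)&(P[:,0]>.6)&(P[:,0]<.72)]
    print(yc,"cab front x",np.percentile(cab[:,0],1) if len(cab) else None,"z",np.median(cab[:,2]) if len(cab) else None,"panel x",np.percentile(pan[:,0],[2,98]) if len(pan) else None)
c,s=snap("top","top2")
vv,uu=np.mgrid[150:235,255:400]; W=world(c,np.c_[uu.ravel(),vv.ravel()])
m=(abs(W[:,1]+.03)<.08);P=W[m];pan=P[abs(P[:,2]-.0735)<.004];cab=P[abs(P[:,2]-.084)<.003]
print("top: panel",np.percentile(pan[:,0],[2,98]),"cab",np.percentile(cab[:,0],1))
E
```

```text
14.3 [ 0.568  -0.0297  0.1906] [-0.2637  0.0287 -0.4346]
0.04 cab front x 0.6811702636033172 z 0.0833645750312402 panel x [0.6695 0.6815]
0 cab front x 0.6821463029157759 z 0.08335102595800764 panel x [0.6699 0.682 ]
-0.03 cab front x 0.6824868560499588 z 0.08334441782541001 panel x [0.6703 0.6825]
-0.06 cab front x 0.6830224193076249 z 0.08339382918525967 panel x [0.6705 0.6828]
-0.1 cab front x 0.6831469914010104 z 0.08336117870802294 panel x [0.6714 0.6831]
top: panel [0.6682 0.6812] cab 0.6804289978064448
```

View pics/w5.png

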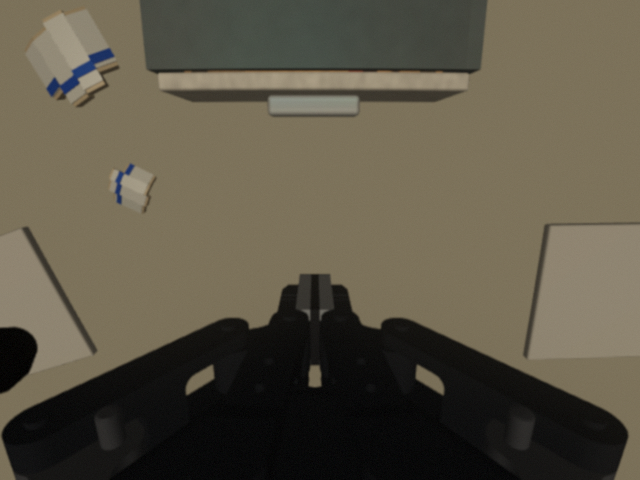

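The panel shows its full 12 mm thickness, 0.670 to 0.6825, directly against the cabinet front at 0.6825. That fits an overlay front that is home. The small brown specks along the seam near (190,70) and (385,70) need a zoom.

```bash
python3 - <<'E'
from h import *
c,s=load("w5"); cc,_=load("top2")
a=cv2.resize(c["image"][55:105,145:345,::-1],None,fx=4,fy=5,interpolation=cv2.INTER_NEAREST)
b=cv2.resize(c["image"][55:105,290:490,::-1],None,fx=4,fy=5,interpolation=cv2.INTER_NEAREST)
cv2.imwrite("pics/z.png",np.clip(2*np.vstack([a,b]).astype(int),0,255).astype(np.uint8))
T=np.array(c["T_tool_cam"]);w,x,y,z=s["orientation"];print("cam at",Ro.from_quat([x,y,z,w]).apply(T[:3,3])+s["tool_pos"])
for u in(190,385,435,300): print(u,[(v,np.round(world(c,(u,v),s)[0][[0,2]],4).tolist(),c["image"][v,u].tolist()) for v in range(66,78)])
E
```

```text
cam at [ 0.63320786 -0.02887254  0.32469919]
190 [(66, [0.6826, 0.0834], [75, 78, 68]), (67, [0.6819, 0.0836], [72, 76, 68]), (68, [0.6812, 0.084], [64, 67, 59]), (69, [0.681, 0.0822], [50, 49, 41]), (70, [0.6812, 0.078], [59, 51, 37]), (71, [0.6807, 0.0773], [92, 73, 51]), (72, [0.6846, 0.0532], [121, 102, 78]), (73, [0.68, 0.0743], [141, 127, 105]), (74, [0.6799, 0.0715], [151, 140, 117]), (75, [0.6788, 0.0742], [157, 145, 122]), (76, [0.6783, 0.0734], [159, 146, 123]), (77, [0.6778, 0.0724], [157, 145, 123])]
385 [(66, [0.684, 0.0836], [69, 73, 66]), (67, [0.6834, 0.0838], [66, 69, 62]), (68, [0.6832, 0.0816], [51, 53, 47]), (69, [0.6831, 0.0792], [46, 41, 35]), (70, [0.6831, 0.0762], [80, 62, 42]), (71, [0.695, 0.013], [124, 97, 66]), (72, [0.6826, 0.0725], [143, 122, 95]), (73, [0.6818, 0.073], [149, 134, 112]), (74, [0.681, 0.074], [157, 145, 122]), (75, [0.6806, 0.0729], [158, 146, 123]), (76, [0.6797, 0.0739], [161, 148, 124]), (77, [0.679, 0.0744], [160, 149, 126])]
435 [(66, [0.6847, 0.0838], [70, 73, 64]), (67, [0.6842, 0.0835], [66, 68, 60]), (68, [0.6839, 0.0816], [56, 57, 52]), (69, [0.6833, 0.082], [40, 41, 35]), (70, [0.6832, 0.0791], [46, 40, 30]), (71, [0.6832, 0.0761], [76, 63, 45]), (72, [0.6871, 0.0532], [112, 97, 77]), (73, [0.6826, 0.0728], [136, 122, 102]), (74, [0.6821, 0.0722], [153, 140, 119]), (75, [0.6814, 0.0727], [156, 145, 122]), (76, [0.6805, 0.0736], [157, 147, 123]), (77, [0.68, 0.073], [157, 145, 122])]
300 [(66, [0.6832, 0.0832], [70, 78, 70]), (67, [0.6828, 0.0821], [66, 71, 65]), (68, [0.6823, 0.0818], [47, 52, 46]), (69, [0.6822, 0.079], [46, 42, 34]), (70, [0.6822, 0.0761], [87, 67, 45]), (71, [0.6941, 0.0118], [132, 106, 75]), (72, [0.6817, 0.072], [147, 128, 103]), (73, [0.6806, 0.0746], [149, 136, 116]), (74, [0.6802, 0.0735], [155, 142, 122]), (75, [0.6796, 0.0729], [157, 145, 125]), (76, [0.679, 0.0731], [156, 145, 122]), (77, [0.6782, 0.074], [158, 147, 123])]
```

View pics/z.png

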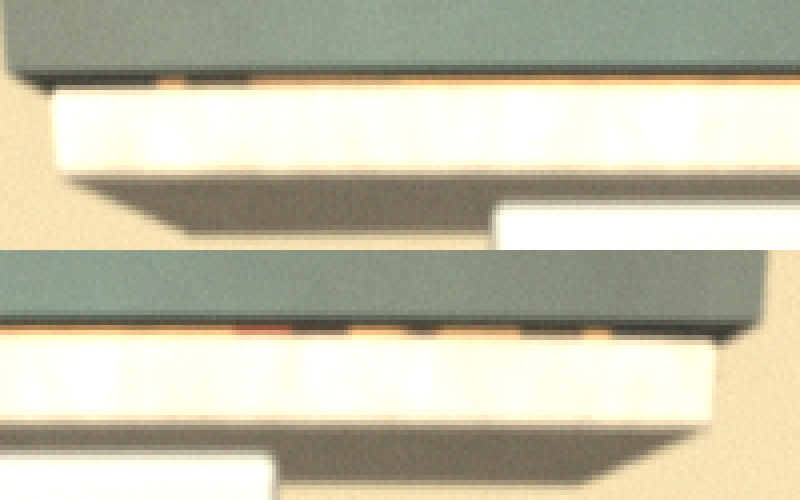

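The zoom shows only a sub-millimetre slit at the seam. To be sure the front is an overlay rather than an inset still 12 mm out, I check in the earlier close view whether there are cabinet side walls in the panel's path.

```bash
python3 - <<'E'
from h import *
for f in("w4","w3","top0"):
    c,s=load(f)
    vv,uu=np.mgrid[0:480,0:640]; W=world(c,np.c_[uu.ravel(),vv.ravel()],s)
    m=(abs(W[:,0]-.683)<.0045)&(W[:,2]>.015)&(W[:,2]<.074)&(abs(W[:,1]+.03)<.115)
    d=W[m,1]+.03
    print(f,"face points by |y-yc|:",np.histogram(d,[-.115,-.108,-.104,-.1,-.096,.096,.1,.104,.108,.115])[0], "z range", np.percentile(W[m][(abs(d)>.1)&(abs(d)<.107),2],[5,50,95]) if ((abs(d)>.1)&(abs(d)<.107)).any() else None)
E
```

```text
w4 face points by |y-yc|: [   0  125  139  175 1001   26  196   90  117] z range [0.02428918 0.05461807 0.07150939]
w3 face points by |y-yc|: [  0 118 144 177 996  38 195  92 113] z range [0.0258866  0.0553318  0.07151165]
top0 face points by |y-yc|: [  1  21  20  18 104   4  15  22  23] z range [0.01747073 0.04765612 0.07165862]
```

The cabinet's side walls (|y| 96–108 mm from centre, full height) lie in the panel's path. So the front is an overlay, and its back is against them: the drawer is home. The 31 N was the stop. I hand in.

```bash
python3 - <<'E'
from h import *
s=manip.state(); print(s["t"],s["tool_pos"],s["force"],s["width"]); print(manip.hand_in())
E
```

```text
14.4 [ 0.56689394 -0.0296401   0.18904512] [-0.738814    0.6446376  -1.09029096] 0.00015018379452381934
the job is handed in; nothing more can be done
None
```

I set the lugged sherd down in the right bay, which already held the black mate, and pushed the drawer home. I handed in at 14.4 s of the 61 s allowed; the hand-in gives no verdict.

- **Sherd:** I gripped it by the lug, turned it in line with the bay and lowered it until it touched the floor. After release it lay flat, lug up, within about 1 mm of the bay's centre line. The lug top was at 49 mm, as expected, and it had about 20 mm of space to the mate.
- **Drawer:** I pushed it by the pull at up to about 70 mm/s. My last check put the back of the panel within about 1 mm of the cabinet front. The cabinet's side walls lie in the panel's path, so the front closes against them and cannot go further in.
- **Larger force at the end:** the last push ran about 1 cm past contact. I read about 31 N along the push and 26 N upwards, then backed off at once. I take this to be the end stop, because the stop position matches the panel meeting the cabinet. I did not rule out the gripper touching the cabinet.
- **Not checked:** with the drawer shut I could only see a sliver of sherd through the seam, where it should be. I did not see the mate or the white sherd after closing. The arm kept away from the jug and tub, but I did not measure them afterwards.
- **At hand-in:** the gripper was clear above the table, touching nothing.

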